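Close the bench filter press

TASK

Lift the loose filter plate out of the draining tray and lower it into the gap in the filter press so that it hangs by its ears on both side bars. Then take the crank by its free-spinning sleeve and, keeping hold of the sleeve all the way and not pushing on the arm of the crank, wind it clockwise until the plates are nipped hand-tight, that is until the handle, held still, pushes back with about 6 N (at 10 N a plate would crack). Then let go, leaving the bottle by the crank and the beaker by the tray standing.

Things in the scene. Friction and masses are not known exactly. Their poses are not given: they have to be found in the camera images.
- plate_tab (a point): centre of the lifting tab of the loose white plastic filter plate (280 g), standing on edge in the grey tray. x along its width, y through its thickness, z up. The tab is 40 mm wide (x), 25 thick, 28 high, this point at mid-height: grip it across x. Plate body below it 104 wide (x), 25 thick, 90 high; its foot is 104 mm below this point
- plate_ears (a point): on the same plate, midway between its two ears, at the level of their undersides (44 mm below plate_tab). Each ear is 14 mm high and reaches to 77 mm from the middle. The plate may be hung either way round
- hang (a point): where plate_tab comes when the plate hangs by its ears in the gap of the press; fixed to the press. x across the press (plate's x along it), y along the bars from crank to head, z up. Bars 16 mm wide, tops 135 mm above the bench, 116 mm apart inside. At first 8 mm or more is free before and behind the plate here; the next plates have the same tabs, as high
- head_top (a point): middle of the top edge of the head, the far end stand of the press (188 mm high), which carries the standing half of the plates. It is bolted to the bars at a place that differs by up to 10 mm from run to run, so where the pack closes must be felt
- crank_centre (a point): point on the crank's axis, level with the middle of the sleeve, 120 mm above the bench; fixed to the press, axes as at hang (the crank turns about y). The sleeve's middle goes round it on a circle of 75 mm radius. Nothing else lies in the way of that circle
- sleeve_mid (a point): middle of the crank's free-spinning grey plastic sleeve: a level cylinder along the press's y, 28 mm thick, 105 mm long; the crank arm is 54 mm from this point on the +y side, the other end is free. It can be held from above all round the circle with the tool kept pointing down, as the sleeve turns on its pin
- crank (a joint): turn of the crank, rad: 0 with the sleeve straight up, growing clockwise as seen from the crank end looking along the press's +y (up, then to +x of the press, then down). A turn moves the follower and its half of the plates 22 mm towards the head; 0.75 to 2.1 turns until the plates meet. Let go when tight, it springs back by up to 0.5 rad and stays, the plates still nipped
- sleeve: the sleeve itself, origin as sleeve_mid. Winding free takes 2 to 4 N at the sleeve along its path, and 2 N more per rad/s (grease). Held still, it may push either way with up to 4 N (friction). Once the plates meet, the gaskets are squeezed and the push back grows by about 13 N per rad: hand-tight is a push back of 5 to 6 N held still; at 10 N the plates may crack
- crank_arm (a point): middle of the bare metal crank arm between axis and sleeve, 22 mm wide, 12 mm thick, with a short counterweight beyond the axis. Not to be pushed
- bottle_a_c (a point): middle of a pale plastic bottle with white cap, 66 mm wide, 170 mm high, beyond the end of the crank: leave standing
- beaker_c (a point): middle of a glass beaker, 72 mm wide, 95 mm high, beyond the tray: leave standing
Not all that is in view belongs to the job. Leave any green or purple look-alike of the part that bears plate_tab alone.

How it is judged (in metres and radians):
On the way, in this order (a step that is already met when the one before it is completed fails the run):
1. the plate hangs upright by its ears on both bars in the gap, let go (z of plate_tab in the frame of hang between -0.006 and 0.006 m and horizontal distance between plate_tab and hang below 0.025 m and angle between plate_tab's own z axis and vertical below 0.12 rad and contact force between the fingers and plate below 0.1 N and linear speed of plate below 0.03 m/s), for 0.2 s.
2. the pack begins to tighten with the sleeve held in the fingers (contact force between plate and head above 20 N and contact force between the fingers and sleeve above 2 N), for 0.1 s.
At the end, for the whole second after the job is handed in: the loose plate hangs on both bars (within 6 mm of height, 10 mm sideways, upright within 0.08 rad) and stays nipped between the two halves of the pack with 25 to 120 N after the handle has sprung back; the crank is at rest and let go (contact force between plate and head between 25 and 120 N and z of plate_tab in the frame of hang between -0.006 and 0.006 m and x of plate_tab in the frame of hang between -0.01 and 0.01 m and angle between plate_tab's own z axis and vertical below 0.08 rad and velocity of joint crank between -0.15 and 0.15 rad/s); the robot touches nothing.
It fails at once if the pack is overtightened (more than 230 N on the plate, about 10 N at the sleeve) (contact force between plate and head above 230 N).
It fails at once if the crank is turned on while its sleeve is not held in the fingers (velocity of joint crank above 0.4 rad/s and contact force between the fingers and sleeve below 0.5 N).
It fails at once if the robot pushes on the crank's arm (more than 8 N) (contact force between any of the fingers, the arm and crank_c1 above 8 N or contact force between any of the fingers, the arm and crank_c2 above 8 N or contact force between any of the fingers, the arm and crank_c3 above 8 N or contact force between any of the fingers, the arm and crank_c4 above 8 N).
It fails at once if a bottle or beaker is knocked over (angle between any of bottle_a_c, beaker_c's own z axis and vertical above 0.6 rad).
It also fails if it takes over 72 s, if anything falls off the work surface, if the arm or the gripper's body presses on something with over 40 N, if the wrist force passes 120 N, or if a joint passes its speed limit or range.

ROBOT

A 7-joint arm with a two-finger parallel gripper is mounted at the origin on the work surface. World frame = base frame: x ahead of the robot, y to its left, z up, the work surface at z = 0. Lengths are in m, angles in degrees, forces in N, time in s.
With the tool pointing down it reaches from about 0.425 to 0.875 m from the base axis. Payload 4.7 kg.
Tool frame: the origin (TCP) lies between the finger pads; the fingertips stand 19 mm ahead of it and the grasp point (between the pads) is the TCP; x points along the fingers, z is the direction in which the jaws open and shut, and the axes are right-handed (so a half turn about x gives the same grasp; the last joint's range is limited). The gripper opens to 87 mm and grips with 3 to 60 N. Pads are 19 mm wide; open, the fingers measure 117 mm over their backs; the gripper's body (75 mm by 190 mm) begins 51 mm behind the grasp point.
Start: joints at [-69.093, 18.392, -4.016, 83.108, 1.295, 78.541, -3.26], TCP at [0.223, 0.61, 0.242] pointing down, gripper open.
Joint ranges: [-163.93, 163.93], [-17.29, 119.83], [-79.2, 71.16], [3.27, 140.29], [-89.18, 269.18], [5.43, 117.66], [-154.24, 154.24]. Speed limits (degrees/s): [147.25, 147.25, 180, 180, 180, 180, 180].

INTERFACE

Orientations are given as [roll, pitch, yaw] about the fixed x, y, z axes, in that order (R = Rz(yaw) Ry(pitch) Rx(roll)).
In Python, from cell import monitor, read_camera, camera_model, env, regions_of gives the robot as it stands. The module is installed in compiled form; this text tells all that it offers.
- The arm moves only by the tool step_arm, never from a script. Its argument "deltas" is a list of rows, each a list of 5 numbers: the gripper's target within -1 to 1 (fully open at 1, half-way at 0, shut at -1), then the shift along the tool's x, y, z in m, then the turn about the tool's x in degrees. A call has 1 to 12 rows; each row is the pose to reach, as a shift and turn from the pose commanded when the call began, along the tool's axes at that moment; what a row does not reach only later rows make up. A row lasts 1/8 s, in which the tool goes at most 62.5 mm and 10.7 degrees, less where a joint would pass 70% of its speed; a pose out of reach is approached as far as the arm can. A call with a gripper value outside its range is refused whole. The fingers move at their own pace and stop on an object; "newtons" is the grip in N (left out, the last holds). Time passes only in rows, so rows that repeat a pose let the fingers close. It gives the time, the measured TCP pose, the force and the opening at its end, in the units of the state.
- monitor.get_obs(): the state, without advancing time (a new reading comes with each control period).
- read_camera(name): name is "side" or "top"; returns (picture, depth): 400x640x3 uint8, red, green, blue; 400x640 float32, m along the optical axis (not along the pixel's ray), 0 where there is no reading.
- camera_model(name): a dict with "fx", "fy", "cx", "cy" (pixels), "k1" (the pictures are not rectified: a ray, as slopes to the right and down, at radius r is drawn at 1 + k1 r^2 times it, then the intrinsics apply), "xyz" and "attitude" of the camera in the world. Camera axes: x right, y down, z forward; pixel columns grow to the right and rows downward; lengths in m; the calibration is good to about 2 mm. A picture is of the moment at which its call begins. camera_model takes no time and is no camera call.
- env.sign_off(): hands the job in, once; it reports no verdict.
Trained networks look in the newest picture that a camera, given by its name, has taken for a name from the list of things; names that differ only in an ending like _2 or _b are one class to them, and where a whole thing is asked for, a point or a joint stands for the part that bears it (a point fixed in the world has none). Each returns a list of dicts, best first, with "p" (0 to 1); they miss things now and then, are a little off and sometimes report something else, mostly with a low value. They report only what shows in the picture. A call takes as long as a camera call. They do not tell look-alikes from the thing itself.
- regions_of(camera, thing): "pixels" (400x640 bool, what is visible of it) and "pixel" ([column, row] in pixels, amid what is visible of it).
The state is a dict: "time_s": time; "qpos": joint angles; "joint_velocities": joint speeds; "effort": joint torques, N m; "tool_pos": TCP position; "tool_rot": TCP orientation; "force": force on the tool from outside, world axes, zero at the start; "wrist_torque": the same for the moment, N m; "grip_width": finger opening in m.
Only numpy, scipy, OpenCV 4.12 (cv2) and the standard library are available. Lean on these libraries where they do the work, as an engineer would, in place of code of your own. Each camera call takes 0.05 s, during which the arm holds its last target. There are 200 camera calls.

## Working session

There is one attempt and no reset: what is moved stays moved. The work goes in short steps, Python scripts to look and compute and a tool call to move; the robot and the scene stay as the last step left them, time stands still between calls to the robot, and variables do not carry over. Pictures are saved under pics/ and viewed, about 8 in all and at most 12, crops included, and the job is handed in when it is done.

Besides the shell and the picture viewer there is one more tool, called in YAML: its name, and indented under it one key for each argument. step_arm: Moves the arm, as the interface text tells. Its arguments: {"type":"object","properties":{"deltas":{"type":"array"},"newtons":{"type":"number"}},"required":["deltas"]}

```bash
mkdir -p pics; cat > h.py <<'E'
import numpy as np, cv2
from scipy.spatial.transform import Rotation as R
from cell import monitor, read_camera, camera_model, env, regions_of
def cam(n):
    m=camera_model(n); return m
def rot(m):
    a=np.array(m["attitude"],float)
    if a.shape==(3,3): return a
    if a.size==4: raise Exception(a)
    return R.from_euler('xyz',a,degrees=True).as_matrix()
def cloud(n,d):
    m=cam(n); K=np.array([[m["fx"],0,m["cx"]],[0,m["fy"],m["cy"]],[0,0,1.]])
    v,u=np.mgrid[0:400,0:640]
    p=cv2.undistortPoints(np.stack([u,v],-1).reshape(-1,1,2).astype(float),K,np.array([m["k1"],0,0,0.])).reshape(400,640,2)
    X=np.dstack([p*d[...,None],d])
    return X@rot(m).T+np.array(m["xyz"])
E
python3 - <<'E'
from h import *
for n in("side","top"):
    print(cam(n))
    im,d=read_camera(n); cv2.imwrite(f"pics/{n}0.png",im[...,::-1]); P=cloud(n,d); np.save(f"{n}0.npy",P)
    for t in("plate_tab","head_top","crank","sleeve","bottle_a_c","beaker_c","crank_arm"):
        for r in regions_of(n,t)[:3]:
            q=P[r["pixels"]&(d>0)]
            print(n,t,round(r["p"],2),np.round(r["pixel"]),np.round(np.median(q,0),3) if len(q) else None,np.round(np.percentile(q,[3,97],axis=0),3).tolist() if len(q) else None)
print(monitor.get_obs())
E
```

```text
{'fx': 430.884402653757, 'fy': 430.884402653757, 'cx': 323.3164560557275, 'cy': 206.06772566056188, 'k1': -0.11601275367030668, 'xyz': array([ 0.19677407, -0.76194718,  1.0161108 ]), 'attitude': array([-135.14874013,    0.48175181,  -18.92555381])}
side plate_tab 0.88 [226. 179.] [0.224 0.368 0.07 ] [[0.176, 0.33, 0.006], [0.275, 0.423, 0.118]]
side plate_tab 0.82 [297. 172.] [0.468 0.313 0.069] [[0.406, 0.306, 0.003], [0.539, 0.382, 0.121]]
side plate_tab 0.56 [271. 142.] [0.415 0.51  0.073] [[0.397, 0.458, 0.009], [0.439, 0.575, 0.119]]
side head_top 0.9 [349. 197.] [0.545 0.064 0.162] [[0.484, 0.027, 0.034], [0.639, 0.098, 0.194]]
side head_top 0.36 [296. 172.] [0.466 0.312 0.069] [[0.404, 0.306, 0.008], [0.531, 0.33, 0.12]]
side crank 0.8 [370. 288.] [ 0.485 -0.216  0.096] [[0.46, -0.314, 0.002], [0.571, -0.19, 0.147]]
side crank 0.15 [370. 258.] [ 0.536 -0.177  0.136] [[0.463, -0.283, 0.006], [0.627, 0.012, 0.191]]
side sleeve 0.61 [370. 313.] [ 0.471 -0.272  0.094] [[0.459, -0.315, 0.084], [0.485, -0.222, 0.098]]
side bottle_a_c 0.98 [401. 361.] [ 0.484 -0.416  0.109] [[0.464, 
[... 1864 characters left out ...]
, -0.368, 0.171]]
{'time_s': 0.8, 'qpos': array([-69.09491286,  18.38885338,  -4.01545084,  83.1052282 ,
         1.293568  ,  78.53867875,  -3.26102804]), 'joint_velocities': array([ 0.03804615,  0.02089813, -0.01020359,  0.02752542,  0.01971386,
        0.0779637 ,  0.03199624]), 'effort': array([-9.35347707e-04, -4.91055930e+01, -4.03226037e-01, -3.12755871e+01,
       -6.36447337e-02,  3.35487595e-02,  2.74768615e-05]), 'tool_pos': array([0.22339077, 0.61046124, 0.24164165]), 'tool_rot': array([-6.1746438 , 89.98764625, 63.72708539]), 'force': array([-0.80859921,  0.55362061,  0.38051511]), 'wrist_torque': array([-0.02649113,  0.01510588,  0.05605963]), 'grip_width': 0.08697123365086092}
```

View pics/side0.png

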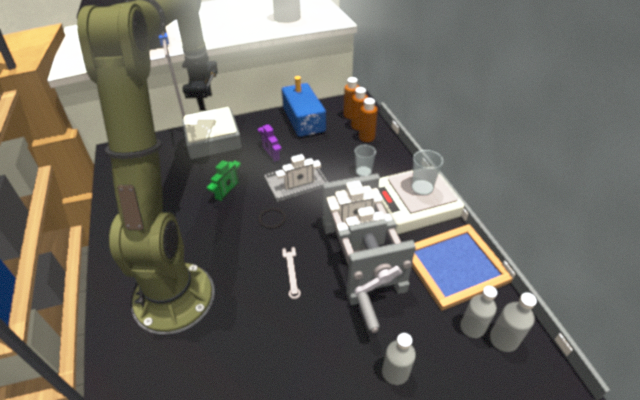

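View pics/top0.png

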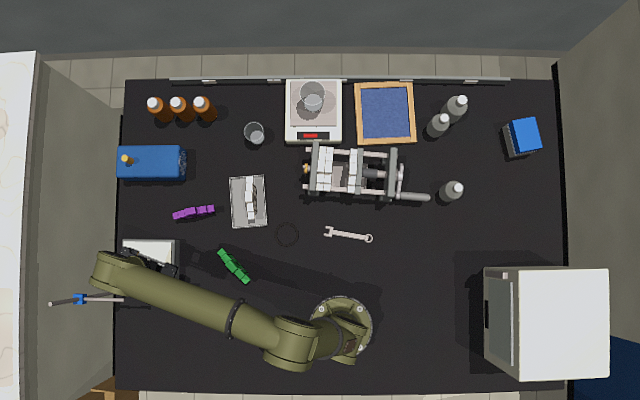

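The images show the white plate in the tray at side (297,172) / top (249,197), with green and purple look-alikes nearby. The press is at top (355,172), with its crank toward world −y and the bottle at (451,191). Next I'll measure the details.

```bash
python3 - <<'E'
from h import *
# high-points in plate & press from depth clouds
for n in("side","top"):
    P=np.load(f"{n}0.npy"); im=cv2.imread(f"pics/{n}0.png")
    hsv=cv2.cvtColor(im,cv2.COLOR_BGR2HSV)
    def sel(x0,x1,y0,y1,z0,z1,extra=True):
        m=(P[...,0]>x0)&(P[...,0]<x1)&(P[...,1]>y0)&(P[...,1]<y1)&(P[...,2]>z0)&(P[...,2]<z1)&extra
        return P[m]
    def rep(s,q):
        if len(q)<5: print(n,s,len(q)); return
        c=cv2.minAreaRect(q[:,:2].astype(np.float32)*1000)
        print(n,s,len(q),"med",np.round(np.median(q,0),4),"lim",np.round(np.percentile(q,[2,98],axis=0),3).tolist(),"rect",np.round(c[0],1),np.round(c[1],1),round(c[2],1))
    rep("tabtop",sel(.39,.56,.28,.36,.108,.13)); rep("ears+",sel(.38,.56,.28,.36,.06,.106)); 
    rep("headtop",sel(.45,.66,.0,.12,.18,.21)); rep("sleeve",sel(.44,.5,-.34,-.2,.07,.12))
    rep("press high",sel(.45,.66,-.2,.12,.155,.21))
    rep("barL",sel(.45,.52,-.2,.02,.12,.145));rep("barR",sel(.59,.66,-.2,.02,.12,.145))
for n,(a,b,c,e) in {"side":(110,310,240,440),"top":(130,220,290,440)}.items():
    im=cv2.imread(f"pics/{n}0.png")[a:b,c:e]; cv2.imwrite(f"pics/{n}c.png",cv2.resize(im,None,fx=4 if n=="top" else 3,fy=4 if n=="top" else 3,interpolation=2))
# height map of the press from the top view, 8 mm cells
P=np.load("top0.npy").reshape(-1,3); P2=np.load("side0.npy").reshape(-1,3); P=np.vstack([P,P2])
xs=np.arange(.46,.65,.012); ys=np.arange(.09,-.32,-.008)
for y in ys:
    r=[]
    for x in xs:
        q=P[(abs(P[:,0]-x)<.006)&(abs(P[:,1]-y)<.004)]
        r.append("%4d"%(1000*np.percentile(q[:,2],90)) if len(q) else "   .")
    print("%.3f"%y,*r)
E
```

```text
side tabtop 96 med [0.4701 0.3172 0.1194] lim [[0.451, 0.309, 0.108], [0.49, 0.335, 0.126]] rect [470.1 321.3] [29.1 41.7] 83.7
side ears+ 453 med [0.4649 0.3131 0.0798] lim [[0.397, 0.306, 0.062], [0.542, 0.335, 0.103]] rect [470.3 321.6] [153.4  33.7] 2.8
side headtop 556 med [0.5615 0.0813 0.1881] lim [[0.488, 0.03, 0.181], [0.645, 0.104, 0.195]] rect [564.1  65.8] [ 75.3 169.2] 84.5
side sleeve 517 med [ 0.4727 -0.2606  0.0933] lim [[0.459, -0.318, 0.08], [0.497, -0.203, 0.103]] rect [ 477.4 -259.7] [120.9  33.4] 83.5
side press high 2861 med [ 0.551  -0.0495  0.1768] lim [[0.468, -0.188, 0.156], [0.637, 0.097, 0.194]] rect [556.  -41.4] [290.9 169.9] 85.3
side barL 396 med [ 0.4875 -0.1014  0.1343] lim [[0.462, -0.187, 0.121], [0.517, 0.014, 0.144]] rect [490.5 -85.1] [207.4  57.6] 89.7
side barR 318 med [ 0.6145 -0.0985  0.1351] lim [[0.592, -0.198, 0.121], [0.632, 0.017, 0.144]] rect [612.1 -89. ] [218.4  44.6] 86.6
top tabtop 86 med [0.4724 0.325  0.1205] lim [[0.454, 0.312, 0.112], [0.493, 0.336, 0.129]] rect [473.7 324.2] [39.7 24.3] 1.8
top ears+ 264 med [0.4529 0.3227 0.0
[... 4577 characters left out ...]
   2
-0.262   89   96   94   85    2    3    2    3    5    5    3    5    5    2    3    2
-0.270   91   96   93   53    0    4    4    5    3    4    2    3    3    4    4    2
-0.278   92   96   95    .    3    4    2    3    3    4    4    3    3    3    4    3
-0.286   91   98   94    2    2    3    3    2    2    3    2    2    2    1    3    3
-0.294   93   97   96    3    3    2    3    4    3    3    2    2    3    4    3    3
-0.302   93   98   93    3    2    2    3    4    2    3    3    4    2    1    2    3
-0.310   94   97   93    3    3    3    4    3    5    3    3    1    5    4    3    5
-0.318   86   91   48    2    3    4    2    0    2    3    1    2    4    1    2    2
```

View pics/topc.png

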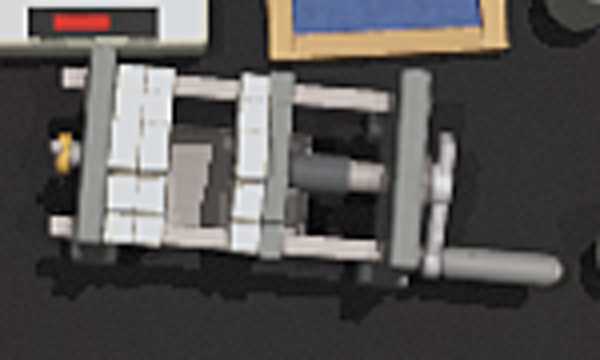

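View pics/sidec.png

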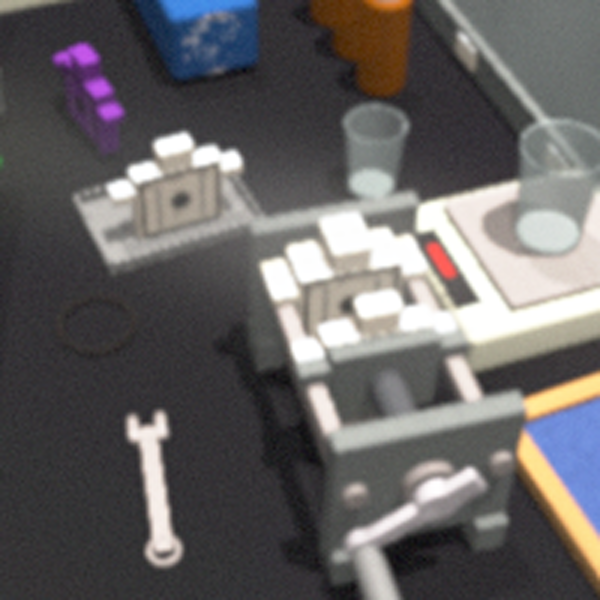

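The crops show the gap at about top (342,172), between the moving half's far face and the standing half. The crank sleeve is low on the −x side. Next: exact geometry in the press frame.

```bash
python3 - <<'E'
from h import *
o=monitor.get_obs(); M=R.from_euler('xyz',o["tool_rot"],degrees=True).as_matrix(); print("tool axes cols\n",np.round(M,3))
for n in("side","top"):
    P=np.load(f"{n}0.npy").reshape(-1,3)
    # yaw from stand top edges / bars
    S=P[(abs(P[:,2]-.189)<.006)&(abs(P[:,0]-.56)<.1)&(P[:,1]<-.14)&(P[:,1]>-.22)]
    fs=np.polyfit(S[:,0],S[:,1],1)
    B=P[(abs(P[:,2]-.135)<.004)&(P[:,1]<-.075)&(P[:,1]>-.15)]
    l=B[(B[:,0]<.52)&(B[:,0]>.46)];r=B[(B[:,0]>.59)&(B[:,0]<.65)]
    print(n,"yaw stand",np.degrees(np.arctan(fs[0])),"bars",[np.degrees(np.arctan(np.polyfit(q[:,1],q[:,0],1)[0])) for q in(l,r)])
    a=np.radians(-4.7); ex=np.array([np.cos(a),np.sin(a)]); ey=np.array([-ex[1],ex[0]])
    Q=np.c_[P[:,:2]@ex,P[:,:2]@ey,P[:,2]]
    T=Q[(Q[:,2]>.178)&(Q[:,2]<.2)&(Q[:,0]>.52)&(Q[:,0]<.59)]
    h,e=np.histogram(T[:,1],np.arange(-.18,.18,.003)); print("tabs hist v",[(round(x,3),int(c)) for x,c in zip(e,h) if c])
    print("bars u",[np.percentile(q[:,:2]@ex,[5,50,95]).round(4) for q in(l,r)])
    tabs=T[(T[:,1]>-.0)&(T[:,1]<.1)]; print("tab u",np.percentile(tabs[:,0],[3,97]))
    f=Q[(Q[:,1]<-.26)&(Q[:,1]>-.38)&(Q[:,2]>.07)&(Q[:,2]<.12)&(Q[:,0]<.53)]; print("sleeve uv",np.percentile(f,[2,50,98],axis=0).round(4).tolist())
print(ex,ey)
E
```

```text
tool axes cols
 [[ 0.    -0.939  0.344]
 [ 0.     0.344  0.939]
 [-1.    -0.     0.   ]]
side yaw stand -4.14493383728722 bars [np.float64(5.60889171401667), np.float64(-0.9476688184491089)]
tabs hist v [(np.float64(-0.141), 37), (np.float64(-0.138), 67), (np.float64(-0.135), 28), (np.float64(-0.132), 23), (np.float64(-0.129), 28), (np.float64(-0.126), 31), (np.float64(-0.123), 23), (np.float64(-0.12), 25), (np.float64(-0.117), 10), (np.float64(-0.114), 1), (np.float64(-0.012), 1), (np.float64(-0.009), 28), (np.float64(-0.006), 29), (np.float64(-0.003), 20), (np.float64(0.0), 14), (np.float64(0.003), 13), (np.float64(0.006), 13), (np.float64(0.009), 12), (np.float64(0.012), 10), (np.float64(0.015), 9), (np.float64(0.018), 2), (np.float64(0.072), 5), (np.float64(0.075), 37), (np.float64(0.078), 23), (np.float64(0.081), 10), (np.float64(0.084), 15), (np.float64(0.087), 11), (np.float64(0.09), 10), (np.float64(0.093), 13), (np.float64(0.096), 9), (np.float64(0.099), 6), (np.float64(0.102), 12), (np.float64(0.105), 19), (np.float64(0.108), 9), (np.float64(0.111), 12), (np.float64(0.114),
[... 1199 characters left out ...]
.096), 11), (np.float64(0.099), 13), (np.float64(0.102), 9), (np.float64(0.105), 9), (np.float64(0.108), 12), (np.float64(0.111), 11), (np.float64(0.114), 10), (np.float64(0.117), 10), (np.float64(0.12), 12), (np.float64(0.123), 11), (np.float64(0.126), 9), (np.float64(0.129), 19), (np.float64(0.132), 19), (np.float64(0.135), 19), (np.float64(0.138), 16), (np.float64(0.141), 19), (np.float64(0.144), 16), (np.float64(0.147), 15), (np.float64(0.15), 5)]
bars u [array([0.4866, 0.4945, 0.5017]), array([0.619 , 0.6265, 0.6337])]
tab u [0.54063696 0.57999948]
sleeve uv [[0.4866, -0.3773, 0.0735], [0.5063, -0.3367, 0.1017], [0.5269, -0.261, 0.1192]]
[ 0.99663739 -0.08193851] [0.08193851 0.99663739]
```

step_arm:
  deltas:
    - [0, 0.001, -0.01, -0.006, 2]
    - [0, 0.004, -0.033, -0.018, 6.7]
    - [0, 0.008, -0.066, -0.037, 13.4]
    - [0, 0.013, -0.106, -0.059, 21.4]
    - [0, 0.018, -0.146, -0.081, 29.4]
    - [0, 0.022, -0.186, -0.103, 37.5]
    - [0, 0.027, -0.226, -0.125, 45.5]
    - [0, 0.032, -0.266, -0.148, 53.5]
    - [0, 0.036, -0.299, -0.166, 60.2]
    - [0, 0.039, -0.322, -0.179, 65]
    - [0.4, 0.04, -0.332, -0.1845, 66.9]
    - [0.4, 0.04, -0.332, -0.1845, 66.9]
  newtons: 30

```text
time_s: 2.3
tool_pos: [0.4717, 0.3232, 0.2016]
tool_rot: [124.1, 90.0, 127.1]
force: [-0.6, -0.4, 0.7]
grip_width: 0.0559
```

step_arm:
  deltas:
    - [0.4, 0.015, 0, 0, 0]
    - [0.4, 0.04, 0, 0, 0]
    - [0.4, 0.065, 0, 0, 0]
    - [0.4, 0.08, 0, 0, 0]
    - [0.4, 0.084, 0, 0, 0]
    - [0.4, 0.084, 0, 0, 0]
    - [-1, 0.084, 0, 0, 0]
    - [-1, 0.084, 0, 0, 0]
    - [-1, 0.084, 0, 0, 0]
    - [-1, 0.084, 0, 0, 0]
  newtons: 30

```text
time_s: 3.55
tool_pos: [0.4715, 0.3233, 0.118]
tool_rot: [117.6, 90.0, 120.6]
force: [-2.0, -0.2, 4.0]
grip_width: 0.0399
```

```bash
python3 - <<'E'
from h import *
im,d=read_camera("side"); cv2.imwrite("pics/s1.png",cv2.resize(im[80:280,220:470,::-1],None,fx=3,fy=3,interpolation=2))
o=monitor.get_obs(); print(o["tool_pos"],o["tool_rot"],o["force"],o["wrist_torque"],o["grip_width"])
E
```

```text
[0.47151973 0.32333833 0.1180022 ] [119.09153377  89.96966713 122.10793133] [-1.46708229 -0.71387449  3.63730364] [-0.18968154  0.51094816 -0.00481371] 0.039642845881444067
```

View pics/s1.png

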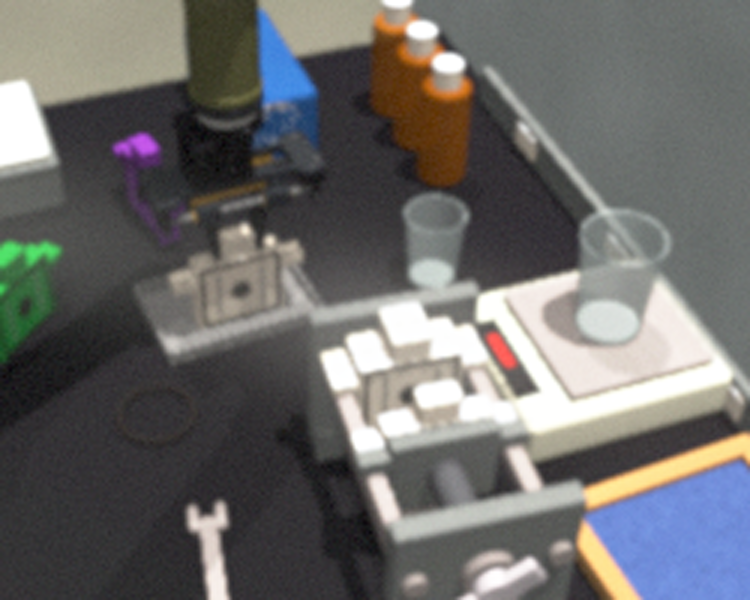

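The fingers closed at 40 mm on the tab at side (297,160). Now lifting.

step_arm:
  deltas:
    - [-1, -0.01, 0, 0, 0]
    - [-1, -0.035, 0, 0, 0]
    - [-1, -0.075, 0, 0, 0]
    - [-1, -0.12, 0, 0, 0]
    - [-1, -0.165, 0, 0, 0]
    - [-1, -0.2, -0.01, 0.002, 0.5]
    - [-1, -0.218, -0.04, 0.009, 1]
    - [-1, -0.225, -0.08, 0.018, 2]
    - [-1, -0.225, -0.12, 0.027, 3]
    - [-1, -0.225, -0.165, 0.036, 4]
    - [-1, -0.225, -0.21, 0.046, 5]
    - [-1, -0.225, -0.25, 0.055, 6]

```text
time_s: 5.1
tool_pos: [0.54, 0.0739, 0.3425]
tool_rot: [-64.2, 90.0, -67.3]
force: [0.4, 0.4, -2.6]
grip_width: 0.0397
```

step_arm:
  deltas:
    - [-1, 0, -0.03, 0.007, 0.8]
    - [-1, 0, -0.055, 0.012, 1.2]
    - [-1, 0, -0.07, 0.015, 1.5]
    - [-1, 0, -0.077, 0.017, 1.5]
    - [-1, 0, -0.077, 0.017, 1.5]
    - [-1, 0, -0.077, 0.017, 1.5]

```text
time_s: 5.85
tool_pos: [0.5527, -0.0001, 0.3425]
tool_rot: [113.1, 90.0, 108.7]
force: [0.2, 0.2, -3.1]
grip_width: 0.0395
```

```bash
python3 - <<'E'
from h import *
for n in ("side","top"):
    im,d=read_camera(n); P=cloud(n,d); np.save(n+"2.npy",P)
    c=im[90:290,230:480] if n=="side" else im[110:240,270:470]
    cv2.imwrite(f"pics/{n}2.png",cv2.resize(c[...,::-1],None,fx=3,fy=3,interpolation=2))
    for r in regions_of(n,"plate_tab")[:3]:
        q=P[r["pixels"]&(P[...,2]>.0)]; print(n,round(r["p"],2),r["pixel"],np.percentile(q,[3,50,97],axis=0).round(3).tolist())
o=monitor.get_obs(); print(o["tool_pos"],o["tool_rot"],o["tool_rot"][2]-o["tool_rot"][0],o["force"],o["grip_width"])
E
```

```text
side 0.97 [224.7, 177.5] [[0.175, 0.328, 0.004], [0.224, 0.368, 0.069], [0.277, 0.426, 0.119]]
side 0.8 [269.8, 141.8] [[0.396, 0.458, 0.008], [0.415, 0.511, 0.073], [0.438, 0.576, 0.119]]
side 0.63 [359.5, 175.8] [[0.485, -0.016, 0.231], [0.549, -0.01, 0.295], [0.619, 0.015, 0.346]]
top 0.85 [191.6, 211.2] [[0.4, 0.46, 0.004], [0.419, 0.523, 0.085], [0.443, 0.601, 0.122]]
top 0.72 [233.6, 268.1] [[0.177, 0.333, 0.008], [0.227, 0.377, 0.084], [0.276, 0.43, 0.122]]
[ 0.552704   -0.00076032  0.3425199 ] [115.8499316   89.99003972 111.42268378] -4.427247821303837 [-0.10500086 -0.6027013  -3.18102851] 0.03974586200967863
```

View pics/side2.png

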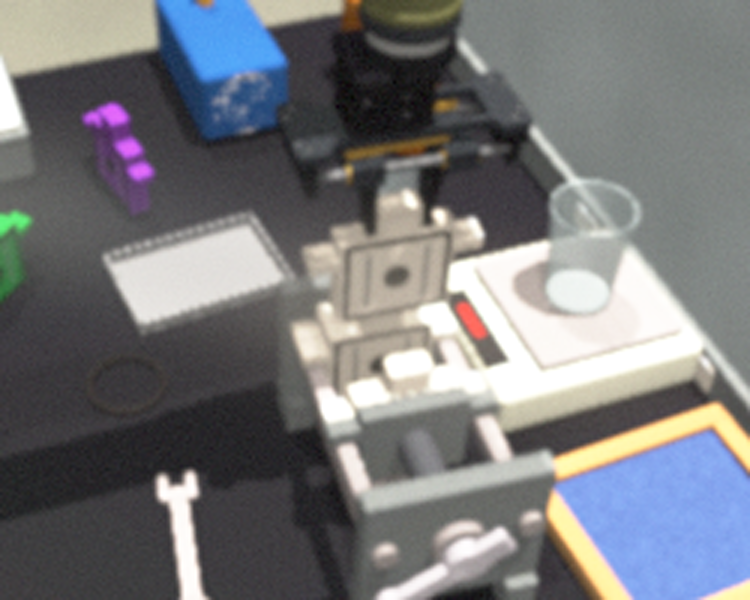

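The side picture shows the plate at crop (395,270), hanging upright above the gap. It needs to go 8 mm further in +x, then down.

step_arm:
  deltas:
    - [-1, 0, 0.001, 0.004, 0.1]
    - [-1, 0.005, 0.0014, 0.008, 0.1]
    - [-1, 0.02, 0.0014, 0.0083, 0.1]
    - [-1, 0.04, 0.0014, 0.0083, 0.1]
    - [-1, 0.06, 0.0014, 0.0083, 0.1]
    - [-1, 0.08, 0.0014, 0.0083, 0.1]
    - [-1, 0.1, 0.0014, 0.0083, 0.1]
    - [-1, 0.115, 0.0014, 0.0083, 0.1]
    - [-1, 0.128, 0.0014, 0.0083, 0.1]
    - [-1, 0.138, 0.0014, 0.0083, 0.1]
    - [-1, 0.143, 0.0014, 0.0083, 0.1]
    - [-1, 0.143, 0.0014, 0.0083, 0.1]

```text
time_s: 7.55
tool_pos: [0.5611, -0.0008, 0.1995]
tool_rot: [-168.8, 90.0, -173.4]
force: [-0.4, 0.7, -2.8]
grip_width: 0.0401
```

step_arm:
  deltas:
    - [-1, 0.003, 0, 0, 0]
    - [-1, 0.006, 0, 0, 0]
    - [-1, 0.008, 0, 0, 0]
    - [-1, 0.009, 0, 0, 0]
    - [-1, 0.009, 0, 0, 0]

```text
time_s: 8.18
tool_pos: [0.5611, -0.0008, 0.1905]
tool_rot: [-143.2, 90.0, -147.8]
force: [-0.8, 0.3, -3.5]
grip_width: 0.0397
```

step_arm:
  deltas:
    - [-1, 0.001, 0, 0, 0]
    - [-1, 0.002, 0, 0, 0]
    - [-1, 0.003, 0, 0, 0]
    - [-1, 0.003, 0, 0, 0]

```text
time_s: 8.68
tool_pos: [0.5612, -0.0008, 0.189]
tool_rot: [63.7, 89.9, 59.1]
force: [-4.4, -1.0, 6.2]
grip_width: 0.0399
```

step_arm:
  deltas:
    - [-1, -0.001, 0, 0, 0]
    - [0.3, -0.001, 0, 0, 0]
    - [0.3, -0.001, 0, 0, 0]
    - [0.3, -0.001, 0, 0, 0]
    - [0.3, -0.02, 0, 0, 0]
    - [0.3, -0.05, 0, 0, 0]
    - [0.3, -0.08, 0, 0, 0]
    - [0.3, -0.095, 0, 0, 0]
    - [0.3, -0.1, 0, 0, 0]

```text
time_s: 9.8
tool_pos: [0.5615, -0.0008, 0.2888]
tool_rot: [18.1, 89.9, 13.5]
force: [-0.8, -0.0, -0.9]
grip_width: 0.0567
```

```bash
python3 - <<'E'
from h import *
im,d=read_camera("side"); P=cloud("side",d)
cv2.imwrite("pics/s3.png",cv2.resize(im[110:330,270:480,::-1],None,fx=2.7,fy=2.7,interpolation=2))
q=P.reshape(-1,3); q=q[(q[:,2]>.17)&(q[:,2]<.21)&(abs(q[:,0]-.56)<.03)&(q[:,1]>-.08)&(q[:,1]<.08)]
h,e=np.histogram(q[:,1],np.arange(-.08,.08,.004)); print([(round(float(x),3),int(c)) for x,c in zip(e,h)])
print(np.percentile(q[:,2],[50,95,99]))
o=monitor.get_obs(); print(o["tool_pos"],o["tool_rot"],o["force"],o["time_s"],o["qpos"])
E
```

```text
[(-0.08, 0), (-0.076, 0), (-0.072, 0), (-0.068, 0), (-0.064, 0), (-0.06, 0), (-0.056, 33), (-0.052, 60), (-0.048, 21), (-0.044, 24), (-0.04, 14), (-0.036, 22), (-0.032, 10), (-0.028, 3), (-0.024, 0), (-0.02, 0), (-0.016, 32), (-0.012, 47), (-0.008, 17), (-0.004, 23), (0.0, 12), (0.004, 19), (0.008, 12), (0.012, 3), (0.016, 0), (0.02, 0), (0.024, 3), (0.028, 43), (0.032, 44), (0.036, 19), (0.04, 14), (0.044, 18), (0.048, 15), (0.052, 12), (0.056, 15), (0.06, 21), (0.064, 13), (0.068, 15), (0.072, 9)]
[0.1908987  0.19465948 0.19595335]
[ 0.56136463 -0.00072605  0.28849694] [23.97527375 89.92991951 19.37923477] [1.32764816 0.52923528 0.16577272] 9.85 [-31.50275193   6.55070699  31.66112297  93.02946154  -3.49616536
  81.33777107  -4.08187757]
```

View pics/s3.png

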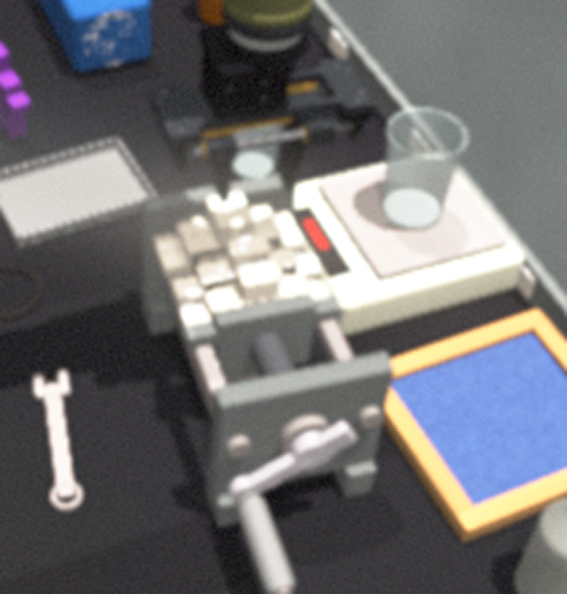

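The plate hangs level in the gap at crop (245,250), at the same height as its neighbours and with about 14 mm free on each side. Next, the sleeve at (245–290, 500–580).

step_arm:
  deltas:
    - [0.4, 0, -0.01, -0.002, 0]
    - [0.4, 0, -0.035, -0.008, 0]
    - [0.4, 0, -0.07, -0.016, 0]
    - [0.4, 0, -0.11, -0.026, 0]
    - [0.4, 0, -0.15, -0.036, 0]
    - [0.4, 0, -0.19, -0.045, 0]
    - [0.4, 0, -0.23, -0.055, 0]
    - [0.4, 0.01, -0.26, -0.062, 0]
    - [0.4, 0.035, -0.275, -0.065, 0]
    - [0.4, 0.06, -0.277, -0.065, 0]
    - [0.4, 0.085, -0.277, -0.065, 0]
    - [0.4, 0.1, -0.277, -0.065, 0]

```text
time_s: 11.35
tool_pos: [0.4725, -0.2717, 0.1854]
tool_rot: [168.6, 89.8, 163.9]
force: [0.2, 0.5, 0.0]
grip_width: 0.0613
```

```bash
python3 - <<'E'
from h import *
o=monitor.get_obs(); print(o["tool_pos"],(o["tool_rot"][2]-o["tool_rot"][0]),o["force"],o["time_s"],o["qpos"])
im,d=read_camera("side"); P=cloud("side",d)
cv2.imwrite("pics/s4.png",cv2.resize(im[200:400,270:480,::-1],None,fx=2.8,fy=2.8,interpolation=2))
E
```

```text
[ 0.4725439  -0.27169169  0.18543816] -4.6518259717368835 [0.23338115 0.45750628 0.01792335] 11.35 [-13.50952585   9.3210374   44.88337134 103.71013942  -6.93808237
  69.96792662  28.74818531]
```

View pics/s4.png

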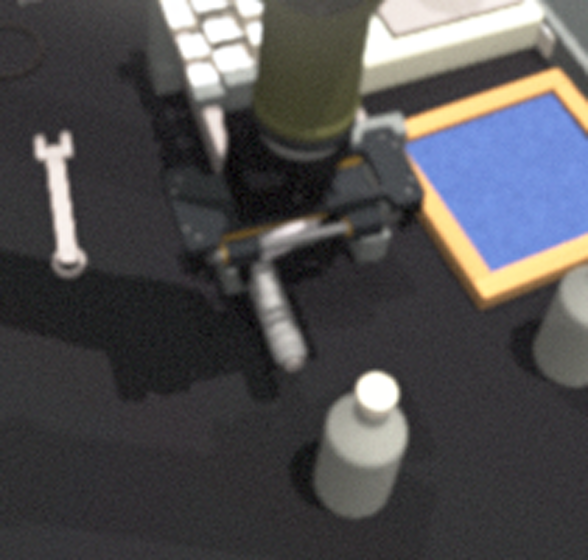

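The gripper is over the sleeve, which shows at crop (280,320); the bottle is clear at (360,440). Descending to grip.

step_arm:
  deltas:
    - [0.4, 0.015, 0, 0.002, 0]
    - [0.4, 0.04, 0, 0.002, 0]
    - [0.4, 0.065, 0, 0.002, 0]
    - [0.4, 0.088, 0, 0.002, 0]
    - [0.4, 0.1, 0, 0.002, 0]
    - [0.4, 0.102, 0, 0.002, 0]
    - [0.4, 0.102, 0, 0.002, 0]
    - [-1, 0.102, 0, 0.002, 0]
    - [-1, 0.102, 0, 0.002, 0]
    - [-1, 0.102, 0, 0.002, 0]
    - [-1, 0.102, 0, 0.002, 0]
    - [-1, 0.102, 0, 0.002, 0]
  newtons: 25

```text
time_s: 12.9
tool_pos: [0.4743, -0.2717, 0.0848]
tool_rot: [167.7, 89.8, 163.1]
force: [-4.9, -0.2, 0.4]
grip_width: 0.0272
```

```bash
cat > wind.py <<'E'
import sys,json,numpy as np
# wind.py u z C_u C_z phi_start step n hold : rows relative to commanded (u,z)
u,z,cu,cz,p0,st,n,hold=map(float,sys.argv[1:9]); n=int(n); rows=[]; p=p0
for i in range(n):
    p+=st*(.5 if i==0 else 1)
    rows.append([-1,round(-(cz+.075*np.cos(p)-z),4),0,round(cu+.075*np.sin(p)-u,4),0])
rows+= [rows[-1]]*int(hold)
print(json.dumps(rows)); print("end",round(u+rows[-1][3],4),round(z-rows[-1][1],4),"phi",round(p,4))
E
python3 wind.py .4950 .0855 .559 .12 -2.065 .1 11 1
```

```text
[[-1, -0.0023, 0, -0.0037, 0], [-1, -0.0092, 0, -0.0066, 0], [-1, -0.0164, 0, -0.0088, 0], [-1, -0.0237, 0, -0.0102, 0], [-1, -0.0312, 0, -0.0109, 0], [-1, -0.0387, 0, -0.0109, 0], [-1, -0.0461, 0, -0.0101, 0], [-1, -0.0535, 0, -0.0086, 0], [-1, -0.0606, 0, -0.0063, 0], [-1, -0.0675, 0, -0.0033, 0], [-1, -0.0741, 0, 0.0003, 0], [-1, -0.0741, 0, 0.0003, 0]]
end 0.4953 0.1596 phi -1.015
```

step_arm:
  deltas:
    - [-1, -0.0023, 0, -0.0037, 0]
    - [-1, -0.0092, 0, -0.0066, 0]
    - [-1, -0.0164, 0, -0.0088, 0]
    - [-1, -0.0237, 0, -0.0102, 0]
    - [-1, -0.0312, 0, -0.0109, 0]
    - [-1, -0.0387, 0, -0.0109, 0]
    - [-1, -0.0461, 0, -0.0101, 0]
    - [-1, -0.0535, 0, -0.0086, 0]
    - [-1, -0.0606, 0, -0.0063, 0]
    - [-1, -0.0675, 0, -0.0033, 0]
    - [-1, -0.0741, 0, 0.0003, 0]
    - [-1, -0.0741, 0, 0.0003, 0]

```text
time_s: 14.4
tool_pos: [0.4722, -0.2716, 0.1602]
tool_rot: [161.3, 89.5, 156.7]
force: [-15.0, 2.7, 7.0]
grip_width: 0.0273
```

```bash
cat >> h.py <<'E'
def st(phi):
    o=monitor.get_obs(); ex=np.array([.9966,-.0819]); p=np.array(o["tool_pos"]); F=np.array(o["force"])
    u=p[:2]@ex; fu=F[:2]@ex
    print("t",o["time_s"],"u z",round(u,4),round(p[2],4),"yaw",round(o["tool_rot"][2]-o["tool_rot"][0],2),"F",F.round(1),"tang",round(fu*np.cos(phi)-F[2]*np.sin(phi),2),"rad",round(fu*np.sin(phi)+F[2]*np.cos(phi),2),"w",round(o["grip_width"],4),"meas r,phi",round(np.hypot(u-.559,p[2]-.12),4),round(np.arctan2(u-.559,p[2]-.12),3),"q",np.round(o["qpos"],0))
E
python3 -c "
from h import *
st(-1.015)"; python3 wind.py .4953 .1596 .559 .12 -1.015 .15 11 1
```

```text
t 14.4 u z 0.4928 0.1602 yaw -4.67 F [-15.    2.7   7. ] tang -2.04 rad 16.57 w 0.0273 meas r,phi 0.0775 -1.025 q [-13.  11.  45. 105.  -8.  68.  30.]
[[-1, -0.0046, 0, 0.0031, 0], [-1, -0.0132, 0, 0.0104, 0], [-1, -0.0206, 0, 0.0189, 0], [-1, -0.0266, 0, 0.0284, 0], [-1, -0.0311, 0, 0.0387, 0], [-1, -0.0341, 0, 0.0495, 0], [-1, -0.0353, 0, 0.0607, 0], [-1, -0.0349, 0, 0.0719, 0], [-1, -0.0329, 0, 0.083, 0], [-1, -0.0292, 0, 0.0936, 0], [-1, -0.0239, 0, 0.1035, 0], [-1, -0.0239, 0, 0.1035, 0]]
end 0.5988 0.1835 phi 0.56
```

```bash
python3 wind.py .4953 .1596 .5555 .1205 -1.015 .12 11 1
```

```text
[[-1, -0.0042, 0, -0.001, 0], [-1, -0.0112, 0, 0.0046, 0], [-1, -0.0175, 0, 0.011, 0], [-1, -0.023, 0, 0.0182, 0], [-1, -0.0276, 0, 0.0259, 0], [-1, -0.0312, 0, 0.0341, 0], [-1, -0.0338, 0, 0.0427, 0], [-1, -0.0354, 0, 0.0516, 0], [-1, -0.0359, 0, 0.0606, 0], [-1, -0.0353, 0, 0.0696, 0], [-1, -0.0337, 0, 0.0784, 0], [-1, -0.0337, 0, 0.0784, 0]]
end 0.5737 0.1933 phi 0.245
```

step_arm:
  deltas:
    - [-1, -0.0042, 0, -0.001, 0]
    - [-1, -0.0112, 0, 0.0046, 0]
    - [-1, -0.0175, 0, 0.011, 0]
    - [-1, -0.023, 0, 0.0182, 0]
    - [-1, -0.0276, 0, 0.0259, 0]
    - [-1, -0.0312, 0, 0.0341, 0]
    - [-1, -0.0338, 0, 0.0427, 0]
    - [-1, -0.0354, 0, 0.0516, 0]
    - [-1, -0.0359, 0, 0.0606, 0]
    - [-1, -0.0353, 0, 0.0696, 0]
    - [-1, -0.0337, 0, 0.0784, 0]
    - [-1, -0.0337, 0, 0.0784, 0]

```text
time_s: 15.9
tool_pos: [0.5585, -0.2783, 0.1967]
tool_rot: [-9.2, 89.5, -13.7]
force: [1.8, -0.2, 4.2]
grip_width: 0.0272
```

```bash
python3 -c "
from h import *
st(.245)"; python3 wind.py .5737 .1933 .5555 .1205 .245 .12 11 1
```

```text
t 15.9 u z 0.5794 0.1967 yaw -4.51 F [ 1.8 -0.2  4.2] tang 0.71 rad 4.52 w 0.0272 meas r,phi 0.0793 0.259 q [-11.  20.  43.  92. -14.  73.  31.]
[[-1, 0.0013, 0, 0.0043, 0], [-1, 0.0045, 0, 0.0127, 0], [-1, 0.0087, 0, 0.0207, 0], [-1, 0.0138, 0, 0.0281, 0], [-1, 0.0197, 0, 0.0348, 0], [-1, 0.0265, 0, 0.0408, 0], [-1, 0.0339, 0, 0.0459, 0], [-1, 0.0418, 0, 0.0501, 0], [-1, 0.0502, 0, 0.0533, 0], [-1, 0.0589, 0, 0.0555, 0], [-1, 0.0679, 0, 0.0566, 0], [-1, 0.0679, 0, 0.0566, 0]]
end 0.6303 0.1254 phi 1.505
```

```bash
python3 wind.py .5794 .1967 .5587 .124 .278 .12 11 1
```

```text
[[-1, 0.0019, 0, 0.0042, 0], [-1, 0.0054, 0, 0.0125, 0], [-1, 0.0099, 0, 0.0203, 0], [-1, 0.0152, 0, 0.0275, 0], [-1, 0.0214, 0, 0.034, 0], [-1, 0.0283, 0, 0.0398, 0], [-1, 0.0359, 0, 0.0447, 0], [-1, 0.044, 0, 0.0486, 0], [-1, 0.0525, 0, 0.0515, 0], [-1, 0.0613, 0, 0.0534, 0], [-1, 0.0702, 0, 0.0543, 0], [-1, 0.0702, 0, 0.0543, 0]]
end 0.6337 0.1265 phi 1.538
```

step_arm:
  deltas:
    - [-1, 0.0019, 0, 0.0042, 0]
    - [-1, 0.0054, 0, 0.0125, 0]
    - [-1, 0.0099, 0, 0.0203, 0]
    - [-1, 0.0152, 0, 0.0275, 0]
    - [-1, 0.0214, 0, 0.034, 0]
    - [-1, 0.0283, 0, 0.0398, 0]
    - [-1, 0.0359, 0, 0.0447, 0]
    - [-1, 0.044, 0, 0.0486, 0]
    - [-1, 0.0525, 0, 0.0515, 0]
    - [-1, 0.0613, 0, 0.0534, 0]
    - [-1, 0.0702, 0, 0.0543, 0]
    - [-1, 0.0702, 0, 0.0543, 0]

```text
time_s: 17.4
tool_pos: [0.6122, -0.2825, 0.1234]
tool_rot: [-14.2, 89.6, -18.7]
force: [9.1, -2.6, -2.8]
grip_width: 0.0276
```

```bash
python3 -c "
from h import *
st(1.538)
im,d=read_camera('side'); cv2.imwrite('pics/s5.png',cv2.resize(im[180:400,270:480,::-1],None,fx=2.7,fy=2.7,interpolation=2))"
```

```text
t 17.4 u z 0.6332 0.1234 yaw -4.53 F [ 9.1 -2.6 -2.8] tang 3.12 rad 9.15 w 0.0276 meas r,phi 0.0743 1.524 q [ -7.  30.  40.  89. -20.  68.  32.]
```

View pics/s5.png

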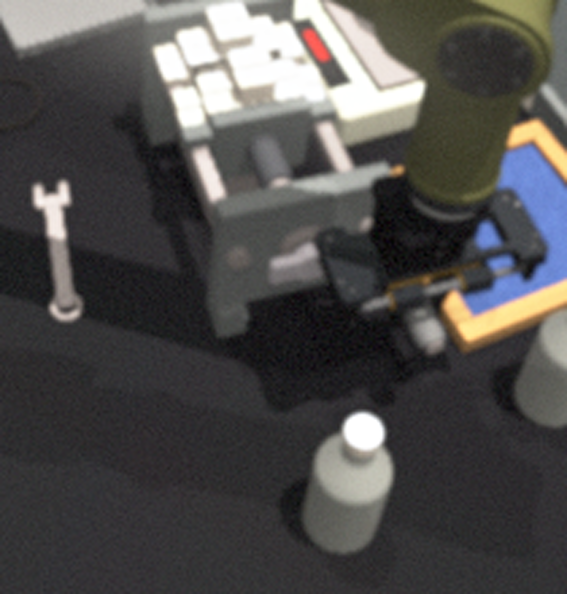

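The sleeve is held at crop (425,330) and is coming round; the follower has moved towards the plate and the bottle is clear.

```bash
python3 wind.py .6332 .1234 .5587 .124 1.56 .12 11 1
```

```text
[[-1, 0.0031, 0, 0.0004, 0], [-1, 0.012, 0, -0.0006, 0], [-1, 0.0208, 0, -0.0026, 0], [-1, 0.0292, 0, -0.0057, 0], [-1, 0.0373, 0, -0.0098, 0], [-1, 0.0447, 0, -0.0148, 0], [-1, 0.0516, 0, -0.0206, 0], [-1, 0.0576, 0, -0.0272, 0], [-1, 0.0629, 0, -0.0346, 0], [-1, 0.0672, 0, -0.0424, 0], [-1, 0.0706, 0, -0.0508, 0], [-1, 0.0706, 0, -0.0508, 0]]
end 0.5824 0.0528 phi 2.82
```

step_arm:
  deltas:
    - [-1, 0.0031, 0, 0.0004, 0]
    - [-1, 0.012, 0, -0.0006, 0]
    - [-1, 0.0208, 0, -0.0026, 0]
    - [-1, 0.0292, 0, -0.0057, 0]
    - [-1, 0.0373, 0, -0.0098, 0]
    - [-1, 0.0447, 0, -0.0148, 0]
    - [-1, 0.0516, 0, -0.0206, 0]
    - [-1, 0.0576, 0, -0.0272, 0]
    - [-1, 0.0629, 0, -0.0346, 0]
    - [-1, 0.0672, 0, -0.0424, 0]
    - [-1, 0.0706, 0, -0.0508, 0]
    - [-1, 0.0706, 0, -0.0508, 0]

```text
time_s: 18.95
tool_pos: [0.5566, -0.2781, 0.0521]
tool_rot: [156.5, 89.9, 151.9]
force: [0.8, -0.4, 0.6]
grip_width: 0.0272
```

```bash
cat > s.sh <<'E'
# usage: s.sh phi -> state in TCP circle
python3 - <<P
from h import *
st($1)
o=monitor.get_obs(); p=o["tool_pos"]; u=p[0]*.9966-p[1]*.0819
print("circle: r %.4f phi %.3f"%(np.hypot(u-.5587,p[2]-.124),np.arctan2(u-.5587,p[2]-.124)%6.2832))
P
E
bash s.sh 2.82
```

```text
t 18.95 u z 0.5775 0.0521 yaw -4.62 F [ 0.8 -0.4  0.6] tang -0.97 rad -0.3 w 0.0272 meas r,phi 0.0703 2.875 q [ -7.  28.  40. 100. -21.  59.  35.]
circle: r 0.0743 phi 2.885
```

```bash
python3 wind.py .5775 .0521 .5587 .124 2.885 .1 11 1
```

```text
[[-1, 0.0015, 0, -0.0034, 0], [-1, 0.0027, 0, -0.0108, 0], [-1, 0.0031, 0, -0.0183, 0], [-1, 0.0028, 0, -0.0258, 0], [-1, 0.0017, 0, -0.0332, 0], [-1, -0.0001, 0, -0.0405, 0], [-1, -0.0026, 0, -0.0476, 0], [-1, -0.0058, 0, -0.0543, 0], [-1, -0.0097, 0, -0.0607, 0], [-1, -0.0142, 0, -0.0667, 0], [-1, -0.0193, 0, -0.0723, 0], [-1, -0.0193, 0, -0.0723, 0]]
end 0.5052 0.0714 phi 3.935
```

step_arm:
  deltas:
    - [-1, 0.0015, 0, -0.0034, 0]
    - [-1, 0.0027, 0, -0.0108, 0]
    - [-1, 0.0031, 0, -0.0183, 0]
    - [-1, 0.0028, 0, -0.0258, 0]
    - [-1, 0.0017, 0, -0.0332, 0]
    - [-1, -0.0001, 0, -0.0405, 0]
    - [-1, -0.0026, 0, -0.0476, 0]
    - [-1, -0.0058, 0, -0.0543, 0]
    - [-1, -0.0097, 0, -0.0607, 0]
    - [-1, -0.0142, 0, -0.0667, 0]
    - [-1, -0.0193, 0, -0.0723, 0]
    - [-1, -0.0193, 0, -0.0723, 0]

```text
time_s: 20.45
tool_pos: [0.4844, -0.2724, 0.0721]
tool_rot: [154.0, 89.8, 149.4]
force: [-2.3, 0.1, 1.9]
grip_width: 0.0273
```

```bash
bash s.sh 3.935; python3 wind.py .5052 .0714 .5587 .124 3.935 .1 11 1
```

```text
t 20.45 u z 0.5051 0.0721 yaw -4.62 F [-2.3  0.1  1.9] tang 3.01 rad 0.31 w 0.0273 meas r,phi 0.0722 -2.297 q [-10.  19.  43. 109. -15.  58.  35.]
circle: r 0.0747 phi 3.943
[[-1, -0.0027, 0, -0.0025, 0], [-1, -0.0086, 0, -0.0072, 0], [-1, -0.0149, 0, -0.0113, 0], [-1, -0.0215, 0, -0.0148, 0], [-1, -0.0285, 0, -0.0175, 0], [-1, -0.0357, 0, -0.0196, 0], [-1, -0.0431, 0, -0.0209, 0], [-1, -0.0505, 0, -0.0215, 0], [-1, -0.058, 0, -0.0213, 0], [-1, -0.0655, 0, -0.0204, 0], [-1, -0.0728, 0, -0.0187, 0], [-1, -0.0728, 0, -0.0187, 0]]
end 0.4865 0.1442 phi 4.985
```

step_arm:
  deltas:
    - [-1, -0.0027, 0, -0.0025, 0]
    - [-1, -0.0086, 0, -0.0072, 0]
    - [-1, -0.0149, 0, -0.0113, 0]
    - [-1, -0.0215, 0, -0.0148, 0]
    - [-1, -0.0285, 0, -0.0175, 0]
    - [-1, -0.0357, 0, -0.0196, 0]
    - [-1, -0.0431, 0, -0.0209, 0]
    - [-1, -0.0505, 0, -0.0215, 0]
    - [-1, -0.058, 0, -0.0213, 0]
    - [-1, -0.0655, 0, -0.0204, 0]
    - [-1, -0.0728, 0, -0.0187, 0]

```text
time_s: 21.82
tool_pos: [0.4658, -0.271, 0.1449]
tool_rot: [160.2, 89.8, 155.5]
force: [-6.5, -0.2, -3.6]
grip_width: 0.0274
```

```bash
bash s.sh 4.985; python3 - <<'E'
from h import *
P=cloud("side",read_camera("side")[1]).reshape(-1,3)
q=P[(P[:,2]>.178)&(P[:,2]<.21)&(abs(P[:,0]-.56)<.02)&(P[:,1]>-.12)&(P[:,1]<.08)]
v=q[:,0]*.0819+q[:,1]*.9966
h,e=np.histogram(v,np.arange(-.05,.12,.003)); print([(round(float(x),3),int(c)) for x,c in zip(e,h)])
E
python3 wind.py .4865 .1442 .5587 .124 4.985 .08 11 0
```

```text
t 21.825 u z 0.4864 0.1449 yaw -4.63 F [-6.5 -0.2 -3.6] tang -5.25 rad 5.25 w 0.0274 meas r,phi 0.0768 -1.24 q [-13.  11.  45. 107.  -9.  65.  31.]
circle: r 0.0753 phi 4.994
[(-0.05, 0), (-0.047, 0), (-0.044, 0), (-0.041, 0), (-0.038, 0), (-0.035, 0), (-0.032, 0), (-0.029, 0), (-0.026, 0), (-0.023, 0), (-0.02, 0), (-0.017, 0), (-0.014, 0), (-0.011, 0), (-0.008, 0), (-0.005, 0), (-0.002, 0), (0.001, 0), (0.004, 0), (0.007, 0), (0.01, 0), (0.013, 0), (0.016, 0), (0.019, 0), (0.022, 0), (0.025, 0), (0.028, 0), (0.031, 0), (0.034, 0), (0.037, 0), (0.04, 0), (0.043, 0), (0.046, 0), (0.049, 0), (0.052, 0), (0.055, 0), (0.058, 0), (0.061, 0), (0.064, 0), (0.067, 0), (0.07, 0), (0.073, 0), (0.076, 0), (0.079, 0), (0.082, 0), (0.085, 0), (0.088, 0), (0.091, 0), (0.094, 0), (0.097, 0), (0.1, 0), (0.103, 0), (0.106, 0), (0.109, 0), (0.112, 0), (0.115, 0)]
[[-1, -0.0029, 0, 0.0008, 0], [-1, -0.0085, 0, 0.0029, 0], [-1, -0.0139, 0, 0.0054, 0], [-1, -0.0192, 0, 0.0084, 0], [-1, -0.0241, 0, 0.0117, 0], [-1, -0.0288, 0, 0.0155, 0], [-1, -0.0332, 0, 0.0196, 0], [-1, -0.0373, 0, 0.024, 0], [-1, -0.0409, 0, 0.0287, 0], [-1, -0.0442, 0, 0.0338, 0], [-1, -0.0471, 0, 0.039, 0]]
end 0.5255 0.1913 phi 5.825
```

step_arm:
  deltas:
    - [-1, -0.0029, 0, 0.0008, 0]
    - [-1, -0.0085, 0, 0.0029, 0]
    - [-1, -0.0139, 0, 0.0054, 0]
    - [-1, -0.0192, 0, 0.0084, 0]
    - [-1, -0.0241, 0, 0.0117, 0]
    - [-1, -0.0288, 0, 0.0155, 0]
    - [-1, -0.0332, 0, 0.0196, 0]
    - [-1, -0.0373, 0, 0.024, 0]
    - [-1, -0.0409, 0, 0.0287, 0]
    - [-1, -0.0442, 0, 0.0338, 0]
    - [-1, -0.0471, 0, 0.039, 0]

```text
time_s: 23.25
tool_pos: [0.5065, -0.2742, 0.1929]
tool_rot: [39.3, 90.0, 34.7]
force: [-4.7, 1.8, 0.1]
grip_width: 0.0274
```

```bash
bash s.sh 5.825;python3 wind.py .5255 .1913 .5587 .124 5.825 .08 6 0
```

```text
t 23.25 u z 0.5273 0.1929 yaw -4.6 F [-4.7  1.8  0.1] tang -4.3 rad 2.28 w 0.0274 meas r,phi 0.0795 -0.411 q [-13.  14.  45.  99. -10.  71.  30.]
circle: r 0.0757 phi 5.855
[[-1, -0.0012, 0, 0.0027, 0], [-1, -0.0035, 0, 0.0083, 0], [-1, -0.0052, 0, 0.0141, 0], [-1, -0.0065, 0, 0.0199, 0], [-1, -0.0073, 0, 0.0258, 0], [-1, -0.0077, 0, 0.0318, 0]]
end 0.5573 0.199 phi 6.265
```

step_arm:
  deltas:
    - [-1, -0.0012, 0, 0.0027, 0]
    - [-1, -0.0035, 0, 0.0083, 0]
    - [-1, -0.0052, 0, 0.0141, 0]
    - [-1, -0.0065, 0, 0.0199, 0]
    - [-1, -0.0073, 0, 0.0258, 0]
    - [-1, -0.0077, 0, 0.0318, 0]

```text
time_s: 24.0
tool_pos: [0.5386, -0.2767, 0.1997]
tool_rot: [5.5, 90.0, 0.9]
force: [-3.5, 1.8, 1.3]
grip_width: 0.0273
```

```bash
bash s.sh 6.265;python3 wind.py .5573 .199 .5587 .124 6.265 .08 6 0
```

```text
t 24.0 u z 0.5595 0.1997 yaw -4.59 F [-3.5  1.8  1.3] tang -3.62 rad 1.37 w 0.0273 meas r,phi 0.0797 0.006 q [-12.  18.  44.  94. -13.  73.  30.]
circle: r 0.0757 phi 0.010
[[-1, 0.0, 0, 0.003, 0], [-1, 0.0004, 0, 0.009, 0], [-1, 0.0012, 0, 0.015, 0], [-1, 0.0026, 0, 0.0208, 0], [-1, 0.0043, 0, 0.0265, 0], [-1, 0.0066, 0, 0.0321, 0]]
end 0.5894 0.1924 phi 6.705
```

step_arm:
  deltas:
    - [-1, 0.0, 0, 0.003, 0]
    - [-1, 0.0004, 0, 0.009, 0]
    - [-1, 0.0012, 0, 0.015, 0]
    - [-1, 0.0026, 0, 0.0208, 0]
    - [-1, 0.0043, 0, 0.0265, 0]
    - [-1, 0.0066, 0, 0.0321, 0]

```text
time_s: 24.75
tool_pos: [0.5701, -0.2792, 0.1924]
tool_rot: [156.5, 90.0, 151.9]
force: [-3.8, 1.2, -0.1]
grip_width: 0.0272
```

```bash
bash s.sh 6.705;python3 wind.py .5894 .1924 .5587 .124 6.705 .08 6 0
```

```text
t 24.75 u z 0.591 0.1924 yaw -4.59 F [-3.8  1.2 -0.1] tang -3.52 rad -1.74 w 0.0272 meas r,phi 0.0791 0.416 q [-10.  22.  43.  91. -16.  74.  31.]
circle: r 0.0756 phi 0.441
[[-1, 0.0013, 0, 0.0027, 0], [-1, 0.0041, 0, 0.008, 0], [-1, 0.0074, 0, 0.013, 0], [-1, 0.0111, 0, 0.0177, 0], [-1, 0.0152, 0, 0.0221, 0], [-1, 0.0196, 0, 0.0262, 0]]
end 0.6156 0.1728 phi 7.145
```

step_arm:
  deltas:
    - [-1, 0.0013, 0, 0.0027, 0]
    - [-1, 0.0041, 0, 0.008, 0]
    - [-1, 0.0074, 0, 0.013, 0]
    - [-1, 0.0111, 0, 0.0177, 0]
    - [-1, 0.0152, 0, 0.0221, 0]
    - [-1, 0.0196, 0, 0.0262, 0]

```text
time_s: 25.5
tool_pos: [0.5954, -0.2812, 0.1725]
tool_rot: [162.0, 89.9, 157.4]
force: [-6.3, 1.6, -0.4]
grip_width: 0.0267
```

```bash
bash s.sh 7.145;python3 wind.py .6156 .1728 .5587 .124 7.145 .08 5 0
```

```text
t 25.5 u z 0.6164 0.1725 yaw -4.6 F [-6.3  1.6 -0.4] tang -3.87 rad -5.16 w 0.0267 meas r,phi 0.0778 0.831 q [ -9.  26.  42.  88. -18.  73.  31.]
circle: r 0.0754 phi 0.872
[[-1, 0.0023, 0, 0.0019, 0], [-1, 0.0071, 0, 0.0055, 0], [-1, 0.0123, 0, 0.0086, 0], [-1, 0.0176, 0, 0.0113, 0], [-1, 0.0232, 0, 0.0136, 0]]
end 0.6292 0.1496 phi 7.505
```

step_arm:
  deltas:
    - [-1, 0.0023, 0, 0.0014, 0]
    - [-1, 0.0071, 0, 0.005, 0]
    - [-1, 0.0123, 0, 0.0081, 0]
    - [-1, 0.0176, 0, 0.0108, 0]
    - [-1, 0.0232, 0, 0.0131, 0]

```text
time_s: 26.12
tool_pos: [0.6083, -0.2822, 0.1497]
tool_rot: [155.4, 89.9, 150.8]
force: [-7.2, 2.7, 2.1]
grip_width: 0.0275
```

```bash
bash s.sh 7.505;python3 wind.py .6287 .1496 .5582 .124 7.505 .08 5 0; python3 - <<'E'
from h import *
im,d=read_camera("top"); cv2.imwrite("pics/t6.png",cv2.resize(im[130:220,290:440,::-1],None,fx=4,fy=4,interpolation=2))
E
```

```text
t 26.125 u z 0.6293 0.1497 yaw -4.6 F [-7.2  2.7  2.1] tang -4.46 rad -6.23 w 0.0275 meas r,phi 0.0763 1.171 q [ -8.  28.  41.  88. -19.  71.  32.]
circle: r 0.0751 phi 1.222
[[-1, 0.0028, 0, 0.0009, 0], [-1, 0.0086, 0, 0.0025, 0], [-1, 0.0145, 0, 0.0037, 0], [-1, 0.0204, 0, 0.0043, 0], [-1, 0.0264, 0, 0.0045, 0]]
end 0.6332 0.1232 phi 7.865
```

View pics/t6.png

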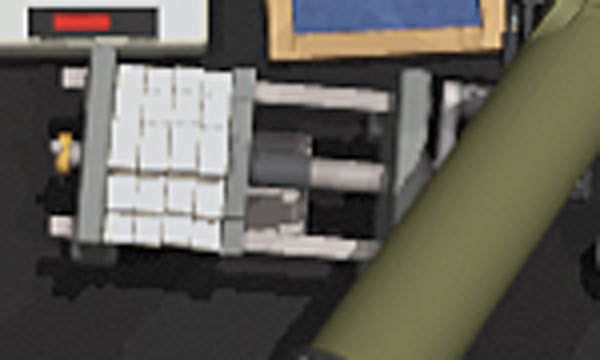

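The top picture shows the pack (107–228 px) with all four plate rows side by side, so they are just about to meet. Now small slow steps.

step_arm:
  deltas:
    - [-1, 0.0026, 0, 0.0004, 0]
    - [-1, 0.0055, 0, 0.001, 0]
    - [-1, 0.0084, 0, 0.0016, 0]
    - [-1, 0.0113, 0, 0.002, 0]

```text
time_s: 26.68
tool_pos: [0.6111, -0.2824, 0.1394]
tool_rot: [91.4, 90.0, 86.8]
force: [-5.7, 3.2, 4.5]
grip_width: 0.0272
```

```bash
bash s.sh 7.66;python3 wind.py .6307 .1383 .5580 .124 7.66 .04 4 0
```

```text
t 26.675 u z 0.6321 0.1394 yaw -4.59 F [-5.7  3.2  4.5] tang -5.59 rad -4.96 w 0.0272 meas r,phi 0.0756 1.312 q [ -8.  29.  41.  88. -20.  70.  32.]
circle: r 0.0750 phi 1.364
[[-1, 0.0013, 0, 0.0012, 0], [-1, 0.0043, 0, 0.0016, 0], [-1, 0.0073, 0, 0.002, 0], [-1, 0.0103, 0, 0.0022, 0]]
end 0.6329 0.128 phi 7.8
```

step_arm:
  deltas:
    - [-1, 0.0025, 0, 0.0005, 0]
    - [-1, 0.005, 0, 0.0009, 0]
    - [-1, 0.0075, 0, 0.0012, 0]
    - [-1, 0.01, 0, 0.0014, 0]

```text
time_s: 27.18
tool_pos: [0.6123, -0.2825, 0.1298]
tool_rot: [101.1, 89.9, 96.5]
force: [-6.7, 4.6, 6.0]
grip_width: 0.0273
```

```bash
bash s.sh 7.78
```

```text
t 27.175 u z 0.6334 0.1298 yaw -4.59 F [-6.7  4.6  6. ] tang -6.48 rad -6.62 w 0.0273 meas r,phi 0.075 1.44 q [ -7.  30.  41.  88. -20.  70.  32.]
circle: r 0.0749 phi 1.493
```

step_arm:
  deltas:
    - [-1, 0, 0, 0, 0]
    - [-1, 0, 0, 0, 0]
    - [-1, 0, 0, 0, 0]
    - [-1, 0, 0, 0, 0]

```text
time_s: 27.68
tool_pos: [0.6124, -0.2825, 0.1295]
tool_rot: [103.3, 89.9, 98.7]
force: [-6.6, 3.5, 3.9]
grip_width: 0.0274
```

```bash
bash s.sh 7.78
```

```text
t 27.675 u z 0.6334 0.1295 yaw -4.59 F [-6.6  3.5  3.9] tang -4.4 rad -6.55 w 0.0274 meas r,phi 0.075 1.444 q [ -7.  30.  41.  88. -20.  70.  32.]
circle: r 0.0749 phi 1.497
```

step_arm:
  deltas:
    - [-1, 0.002, 0, 0.0001, 0]
    - [-1, 0.004, 0, 0.0002, 0]
    - [-1, 0.006, 0, 0.0002, 0]
    - [-1, 0.006, 0, 0.0002, 0]
    - [-1, 0.006, 0, 0.0002, 0]
    - [-1, 0.006, 0, 0.0002, 0]
    - [-1, 0.006, 0, 0.0002, 0]

```text
time_s: 28.55
tool_pos: [0.6125, -0.2826, 0.1239]
tool_rot: [100.5, 89.9, 95.9]
force: [-7.8, 3.4, 6.8]
grip_width: 0.0273
```

```bash
bash s.sh 7.86
```

```text
t 28.55 u z 0.6335 0.1239 yaw -4.6 F [-7.8  3.4  6.8] tang -6.76 rad -8.13 w 0.0273 meas r,phi 0.0746 1.519 q [ -7.  30.  41.  89. -21.  69.  32.]
circle: r 0.0748 phi 1.573
```

step_arm:
  deltas:
    - [-1, 0, 0, 0, 0]
    - [-1, 0, 0, 0, 0]

```text
time_s: 28.8
tool_pos: [0.6125, -0.2825, 0.1239]
tool_rot: [98.9, 89.9, 94.4]
force: [-7.1, 3.3, 5.8]
grip_width: 0.0268
```

step_arm:
  deltas:
    - [-1, 0, 0, 0, 0]
    - [-1, 0, 0, 0, 0]

```text
time_s: 29.05
tool_pos: [0.6125, -0.2825, 0.1239]
tool_rot: [100.4, 89.9, 95.8]
force: [-7.2, 4.0, 6.3]
grip_width: 0.0275
```

step_arm:
  deltas:
    - [-1, 0, 0, 0, 0]
    - [-1, 0, 0, 0, 0]

```text
time_s: 29.3
tool_pos: [0.6125, -0.2826, 0.1239]
tool_rot: [101.2, 89.9, 96.6]
force: [-7.5, 3.1, 5.8]
grip_width: 0.0275
```

step_arm:
  deltas:
    - [-1, -0.0025, 0, 0, 0]
    - [-1, -0.005, 0, 0, 0]
    - [-1, -0.0075, 0, 0, 0]
    - [-1, -0.0075, 0, 0, 0]
    - [-1, -0.0075, 0, 0, 0]

```text
time_s: 29.92
tool_pos: [0.6123, -0.2825, 0.1305]
tool_rot: [136.7, 89.9, 132.1]
force: [-5.4, 2.5, 2.9]
grip_width: 0.0271
```

```bash
bash s.sh 7.77
```

```text
t 29.925 u z 0.6333 0.1305 yaw -4.59 F [-5.4  2.5  2.9] tang -3.38 rad -5.37 w 0.0271 meas r,phi 0.0751 1.431 q [ -7.  30.  41.  88. -20.  70.  32.]
circle: r 0.0749 phi 1.484
```

step_arm:
  deltas:
    - [0.6, 0, 0, 0, 0]
    - [0.6, 0, 0, 0, 0]
    - [0.6, 0, 0, 0, 0]
    - [0.6, -0.01, 0, 0, 0]
    - [0.6, -0.03, 0, 0, 0]
    - [0.6, -0.06, 0, 0, 0]
    - [0.6, -0.09, 0, 0, 0]
    - [0.6, -0.12, 0, 0, 0]
    - [0.6, -0.14, 0, 0, 0]
    - [0.6, -0.15, 0, 0, 0]
    - [0.6, -0.15, 0, 0, 0]
    - [0.6, -0.15, 0, 0, 0]

```text
time_s: 31.42
tool_pos: [0.6123, -0.2824, 0.279]
tool_rot: [160.3, 89.9, 155.7]
force: [0.0, 0.2, -0.4]
grip_width: 0.0698
```

```bash
bash s.sh 7.77; python3 - <<'E'
from h import *
im,d=read_camera("side"); P=cloud("side",d); im=im.copy()
cv2.imwrite("pics/s7.png",cv2.resize(im[110:400,260:500,::-1],None,fx=2,fy=2,interpolation=2))
for r in regions_of("side","sleeve")[:1]:
    q=P[r["pixels"]]; print(r["p"],np.percentile(q,[3,50,97],axis=0).round(3).tolist())
E
```

```text
t 31.425 u z 0.6334 0.279 yaw -4.6 F [ 0.   0.2 -0.4] tang 0.37 rad -0.04 w 0.0698 meas r,phi 0.1756 0.437 q [ -8.  25.  43.  77. -17.  85.  29.]
circle: r 0.1721 phi 0.449
0.72 [[0.598, -0.327, 0.002], [0.608, -0.274, 0.143], [0.67, -0.199, 0.149]]
```

View pics/s7.png

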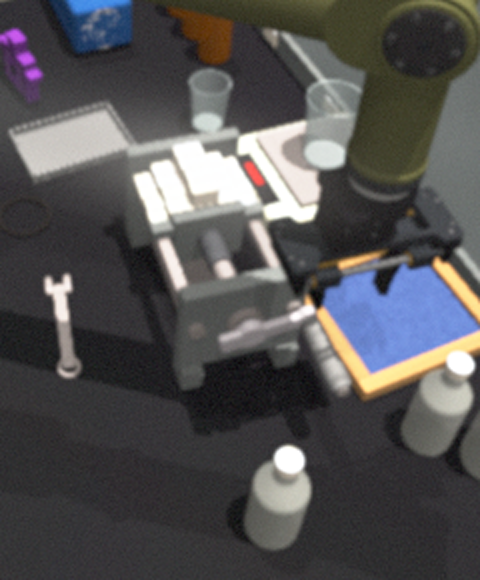

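The plates are nipped, and the crank has sprung back to about 1.40 rad, with the estimated contact point at 1.16. The bottle and beaker stand and the gripper is clear, so I'm handing in.

```bash
python3 -c "
from cell import env,monitor
print(env.sign_off(), monitor.get_obs()['time_s'])"
```

```text
the job is handed in; nothing more can be done
the job is handed in; nothing more can be done
```

The job is done and handed in at about 31.5 s of robot time, out of the 72 s allowed; no verdict was reported.

- **Plate:** I lifted it by its tab and hung it in the gap with about 14 mm free on each side. Once it was let go, its tab stood level with the neighbouring tabs.
- **Crank:** I held it by the sleeve all the way and wound it about 1.6 turns. The push back began to rise near 1.16 rad of the last turn. I stopped when the held-still push back read about 6 N, with readings from 5.8 to 6.8 N. I then eased back 7 mm with the sleeve still held and let go.

**Last checks:** the final side picture shows:
- the pack closed, with the bottle and beaker standing;
- the gripper clear and open, with a wrist force near 0 N;
- the crank at about 1.40 rad. That is about 0.24 rad past first contact, so I estimate about 3 N at the sleeve, or roughly 70 N on the plate.

**Uncertainties:**
- The nip force is inferred from the crank's angle and the wrist force, not measured directly.
- Early in the winding, the measured tool position ran up to about 6 mm ahead of the position I had worked out. The sleeve was also pushed sideways by up to 17 N until I refitted the circle. Sideways force of 5 to 8 N came back near the end.

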